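Fit the funnel on the jar-filling arm, draw the arm out to 80 mm and hold it

TASK

Get the jar-filling stand ready: set the stepped steel funnel, narrow neck down, over the upright spigot at the end of the stand's telescoping arm, push it fully home on the shoulder before letting go of it, and let go. Then squeeze the lock button in the side of the arm's grey grip block and draw the spring-loaded arm out until its scale reads 80 mm, where the nozzle is over the jar's mouth; finish still holding it at that mark, for it springs back when let go. Leave the jar in its seat and the other things on the bench where they are.

Things in the scene. Friction and masses are not known exactly. Their poses are not given: they have to be found in the camera images.
- funnel: loose steel funnel, about 120 g, upright on the bench: a stepped tube open at both ends, 62 mm tall. From its underside: neck 41 mm outside, 35 mm bore, up to 26 mm; flare up to 34 mm; then a straight cup 52 mm outside, 46 mm inside, to the top. Origin: centre of the neck's underside, z up its axis
- spigot_seat (a point): centre of the 48 mm wide shoulder that the funnel's underside comes down on, on the steel head at the arm's outer end, 199 mm above the bench; moves with the arm, axes as the stand's. The spigot, 32 mm in diameter, rises 22 mm from it, its top 5 mm chamfered to 24 mm. The nozzle ends 54 mm below. It lies 99 mm further out along the arm than the grip block's centre
- telescope: the telescoping arm. Origin: centre of its grey grip block, 185 mm above the bench; axes as the stand's. The block is 49 mm along the arm, 36 mm wide and high, with the black lock button in its -y side and a flange (6 mm thick, 54 wide, 44 high) on its outer end. It spans y = -18 to 18 mm, the button stands out to -25 mm, to -19 mm when fully in. Free space beside and below
- button_face (a point): centre of the outer face of the lock button (30 mm along the arm, 24 mm high), 25 mm from the block's centre towards the stand's -y when out
- lock_button (a joint): how far the lock button is pressed in, m: 0 out, 0.006 fully in (towards the stand's +y). Spring: 3 N to start, 6 N fully in; the lock lets go from about 3 mm on. Squeezing the block between two fingers presses it
- extension (a joint): how far the arm is drawn out, m, as its scale reads: 0 parked and locked, stop at 0.110. A spring pulls it back, 3 N at 0, 4.6 N at 0.080; let go, it runs back to about 0.025 and parks only with the button in. Scale on the bar's top: a line every 5 mm, longer every 10, longest at 0, 50 and 100, read at the outer tube's mouth; the block stands 1.5 mm further from the mouth than the reading
- stand: the fixed stand: steel base plate 353 x 110 x 10 mm, column, and the outer tube (36 mm square, axis 185 mm above the bench) out of which the arm slides. Origin: on the bench below the tube's mouth; x along the arm, outwards, roughly to the robot's left; z up. The tube runs from x = -168 to 0 mm, the base from -100 to 253 mm
- jar_seat (a point): centre of the jar's seat, a low ring on the base plate, 205 mm out from the tube's mouth: straight below the nozzle when the scale reads 80 mm
- jar: open glass jar standing in the seat, 68 mm in diameter, 105 mm tall, loose; origin: centre of its underside
- beaker: bystander: small straight steel beaker with a closed bottom, 48 mm in diameter, 60 mm tall; origin under its centre
- jar_lid: bystander: white jar lid lying flat, 69 mm in diameter, 14 mm high; origin under its centre
- scoop: bystander: steel scoop 190 mm long lying on the bench, 20 mm high; origin under its middle, x along it
- weight: bystander: solid steel cylinder, 26 mm in diameter, 58 mm tall; origin under its centre
- sample_tin: bystander: tin of soil, 70 mm in diameter, 49 mm tall; origin under its centre
- lidded_jar_a: bystander: glass jar with a white lid, 68 mm in diameter, 125 mm tall; origin under its centre
- lidded_jar_b: bystander: a second such jar
Mind the look-alikes: they are no part of the job. What is shaped like the funnel but blue, pink or turquoise is not meant.

How it is judged:
On the way, in this order (a step that is already met when the one before it is completed fails the run):
1. the funnel is fully down on the spigot's shoulder while the fingers still have it (horizontal distance between funnel and spigot_seat below 0.004 m and z of funnel in the frame of spigot_seat between -0.004 and 0.003 m and angle between funnel's own z axis and vertical below 0.09 rad and contact force between the fingers and funnel above 0.5 N), for 0.1 s.
2. the funnel is let go and stays on the spigot, the arm still parked (horizontal distance between funnel and spigot_seat below 0.004 m and z of funnel in the frame of spigot_seat between -0.004 and 0.003 m and angle between funnel's own z axis and vertical below 0.09 rad and contact force between the fingers and funnel below 0.05 N and value of joint extension below 0.005 m), for 0.2 s.
3. the lock button is pressed in and the arm is drawn out by its grip block (value of joint lock_button above 0.003 m and value of joint extension above 0.02 m and contact force between the fingers and telescope above 1 N), for 0.1 s.
At the end, for the whole second after the job is handed in: the fingers hold the grip block (more than 1 N) with the arm still, drawn out to 80 mm within 4 mm; the funnel is on the spigot, within 3 mm of the shoulder, within 4 mm of its axis and upright within 5 degrees, untouched by the fingers; the jar stands upright within 8 mm of the centre of its seat (horizontal distance between funnel and spigot_seat below 0.004 m and z of funnel in the frame of spigot_seat between -0.004 and 0.003 m and angle between funnel's own z axis and vertical below 0.09 rad and value of joint extension between 0.076 and 0.084 m and velocity of joint extension between -0.01 and 0.01 m/s and contact force between the fingers and telescope above 1 N and contact force between the fingers and funnel below 0.05 N and horizontal distance between jar and jar_seat below 0.008 m and angle between jar's own z axis and vertical below 0.1 rad); the arm keeps its last pose, push and grip.
It fails at once if one of the seven bystanders is pushed more than 25 mm from its place (distance of any of beaker, jar_lid, scoop, weight, sample_tin, lidded_jar_a, lidded_jar_b from where it was at the start of the episode above 0.025 m).
It fails at once if a bystander is tipped over (angle between any of beaker, jar_lid, weight, sample_tin, lidded_jar_a, lidded_jar_b's own z axis and vertical above 0.5 rad).
It also fails if it takes over 51 s, if anything falls off the work surface, if the arm or the gripper's body presses on something with over 40 N, if the wrist force passes 120 N, or if a joint passes its speed limit or range.

ROBOT

A 7-joint arm with a two-finger parallel gripper is mounted at the origin on the work surface. World frame = base frame: x ahead of the robot, y to its left, z up, the work surface at z = 0. Lengths are in m, angles in rad, forces in N, time in s.
With the tool pointing down it reaches from about 0.425 to 0.875 m from the base axis. Payload 4.7 kg.
Tool frame: the origin (TCP) lies at the very end of the fingers, on their centre line; the grasp point (between the pads) lies 19 mm behind it; z points along the fingers, y is the direction in which the jaws open and shut (so a half turn about z gives the same grasp; the last joint's range is limited). The gripper opens to 87 mm and grips with 3 to 60 N. Pads are 19 mm wide; open, the fingers measure 117 mm over their backs; the gripper's body (75 mm by 190 mm) begins 51 mm behind the grasp point.
Start: joints at [-1.222, 0.321, -0.07, 1.45, 0.023, 1.371, -0.057], TCP at [0.214, 0.614, 0.223] pointing down, gripper open.
Joint ranges: [-2.86, 2.86], [-0.3, 2.09], [-1.38, 1.24], [0.06, 2.45], [-1.56, 4.7], [0.09, 2.05], [-2.69, 2.69]. Speed limits (rad/s): [2.57, 2.57, 3.14, 3.14, 3.14, 3.14, 3.14].

INTERFACE

Orientations are given as a rotation vector (axis times angle).
In Python, from bench import ctrl gives the robot as it stands. The module is installed in compiled form; this text tells all that it offers.
- The arm moves only by the tool move_arm, never from a script. Its arguments are lists of equal length, an entry for each row: "dp": the shift along the tool's x, y, z in units of 30 mm (1.0 is 30 mm), a list of three; "turn": the turn about the tool's z in units of 5 degrees (1.0 is 5 degrees); "jaw": the opening, from -1 (shut) to 1 (fully open). A call has 1 to 5 rows; each row is the pose to reach, as a shift and turn from the pose commanded when the call began, along the tool's axes at that moment; what a row does not reach only later rows make up. A row lasts 1/10 s, in which the tool goes at most 50 mm and 8.59 degrees, less where a joint would pass 70% of its speed; a pose out of reach is approached as far as the arm can. A call with a gripper value outside its range is refused whole. The fingers move at their own pace and stop on an object; "grip_force" is the grip in N (left out, the last holds). Time passes only in rows, so rows that repeat a pose let the fingers close. It gives the time, the measured TCP pose, the force and the opening at its end, in the units of the state.
- ctrl.get_state(): the state, without advancing time (a new reading comes with each control period).
- ctrl.get_image(name): name is "scene" or "top" or "wrist"; returns the picture (480x640x3 uint8, red, green, blue); there is no depth.
- ctrl.camera_info(name): a dict with "intrinsics" (3x3 intrinsics, pixels), "dist" ([k1, k2, p1, p2, k3] as OpenCV has them; the pictures are not rectified), "extrinsics" (4x4, takes a point from world to camera coordinates). Camera axes: x right, y up, looking along -z (the intrinsics and any distortion apply to the point x, -y, -z); pixel columns grow to the right and rows downward; lengths in m; the calibration is good to about 2 mm. A picture is of the moment at which its call begins: read the wrist's pose just before it. camera_info takes no time and is no camera call; for the wrist camera it gives the pose at the moment of the call.
- ctrl.close_job(): hands the job in, once; it reports no verdict.
Trained networks look in the newest picture that a camera, given by its name, has taken for a name from the list of things; names that differ only in an ending like _2 or _b are one class to them, and where a whole thing is asked for, a point or a joint stands for the part that bears it (a point fixed in the world has none). Each returns a list of dicts, best first, with "confidence" (0 to 1); they miss things now and then, are a little off and sometimes report something else, mostly with a low value. They report only what shows in the picture. A call takes as long as a camera call. They do not tell look-alikes from the thing itself.
- ctrl.look_for(camera, target): "rect" ([centre column, centre row, width, height] in pixels, round what is visible of it).
- ctrl.masks_of(camera, target): "region" (480x640 bool, what is visible of it) and "rect" ([centre column, centre row, width, height] in pixels, round what is visible of it).
The state is a dict: "time": time; "joint_positions": joint angles; "qd": joint speeds; "joint_torque": joint torques, N m; "position": TCP position; "tool_rot": TCP orientation; "ft_force": force on the tool from outside, world axes, zero at the start; "torque": the same for the moment, N m; "grip_width": opening from 0.0 (shut) to 1.0 (fully open).
Only numpy, scipy, OpenCV 4.12 (cv2) and the standard library are available. Lean on these libraries where they do the work, as an engineer would, in place of code of your own. Each camera call takes 0.05 s, during which the arm holds its last target. There are 200 camera calls.

## Working session

There is one attempt and no reset: what is moved stays moved. The work goes in short steps, Python scripts to look and compute and a tool call to move; the robot and the scene stay as the last step left them, time stands still between calls to the robot, and variables do not carry over. Pictures are saved under pics/ and viewed, about 8 in all and at most 12, crops included, and the job is handed in when it is done.

Besides the shell and the picture viewer there is one more tool, called after "Call:" as a command line: name --pt "numbers of a row" for each row, then --argument value for the rest. move_arm: Moves the arm, as the interface text tells. Its arguments: {"type":"object","properties":{"dp":{"type":"array","items":{"type":"array","items":{"type":"number"}}},"turn":{"type":"array","items":{"type":"number"}},"jaw":{"type":"array","items":{"type":"number"}},"grip_force":{"type":"number"}},"required":["dp","turn","jaw"]}

```bash
mkdir -p pics; cat > h.py <<'E'
import numpy as np, cv2
from bench import ctrl
from scipy.spatial.transform import Rotation as R
def cam(n):
    c=ctrl.camera_info(n); return np.array(c["intrinsics"]),np.array(c["dist"]),np.array(c["extrinsics"])
def proj(n,P):
    K,d,E=cam(n); P=np.atleast_2d(P); q=P@E[:3,:3].T+E[:3,3]; q=q*[1,-1,-1]
    return cv2.projectPoints(q.reshape(-1,1,3),np.zeros(3),np.zeros(3),K,d)[0].reshape(-1,2)
def ray(n,uv):
    K,d,E=cam(n); u=cv2.undistortPoints(np.array(uv,float).reshape(-1,1,2),K,d).reshape(-1,2)
    D=np.c_[u[:,0],-u[:,1],-np.ones(len(u))]@E[:3,:3]; o=-E[:3,:3].T@E[:3,3]; return o,D
def at_z(n,uv,z):
    o,D=ray(n,uv); return o+D*((z-o[2])/D[:,2])[:,None]
def save(n,f,crop=None,s=1):
    im=ctrl.get_image(n)[:,:,::-1]
    if crop: a,b,c,d=crop; im=im[b:d,a:c]
    if s!=1: im=cv2.resize(im,None,fx=s,fy=s,interpolation=cv2.INTER_CUBIC)
    cv2.imwrite('pics/'+f,im)
E
python3 - <<'E'
from h import *
a=ctrl.get_image("scene");b=ctrl.get_image("top");
cv2.imwrite('pics/a.png',a[:,:,::-1]);cv2.imwrite('pics/b.png',b[:,:,::-1])
s=ctrl.get_state();print(s)
for n in("scene","top","wrist"):
    K,d,E=cam(n);print(n,K[0,0],K[1,1],K[:2,2],d,(-E[:3,:3].T@E[:3,3]).round(3),(-E[2,:3]).round(3))
for n in("scene","top"):
  for t in("funnel","telescope","spigot_seat","button_face","jar","stand","beaker","jar_lid","scoop","weight","sample_tin","lidded_jar_a"):
    print(n,t,[(np.round(r["rect"]).astype(int).tolist(),round(r["confidence"],2)) for r in ctrl.look_for(n,t)[:5]])
E
```

```text
{'time': 0.1, 'joint_positions': array([-1.22190188,  0.32178935, -0.07011742,  1.4515508 ,  0.02261993,
        1.37079196, -0.05689386]), 'qd': array([-0.0007127 , -0.00270467,  0.0005724 , -0.00447993, -0.00083048,
        0.00084612, -0.00132889]), 'joint_torque': array([-2.10900826e-04, -4.92575383e+01, -4.05522035e-01, -3.13397527e+01,
       -6.40920061e-02,  3.96713137e-02,  7.79858942e-05]), 'position': array([0.21344477, 0.61343289, 0.22154596]), 'tool_rot': array([-5.23302369e-01, -3.09750689e+00,  2.73509042e-03]), 'ft_force': array([-0.22861892,  0.42194065, -0.70512986]), 'torque': array([-0.02369917, -0.00270933, -0.0440916 ]), 'grip_width': 1.0026368320049186}
scene 554.3011743304904 554.3011743304904 [321.61303331 244.6901109 ] [0.00321228 0.         0.         0.         0.        ] [1.225 0.044 1.198] [-0.519  0.063 -0.852]
top 475.764945040956 475.764945040956 [318.0203355  236.69255089] [0.04165495 0.         0.         0.         0.        ] [0.479 0.125 1.456] [ 0.072  0.007 -0.997]
wrist 382.6245166210845 382.6245166210845 [318.60043068 237.82981201] [0.014719
[... 866 characters left out ...]
 16, 16], 0.75), ([174, 308, 21, 20], 0.71), ([231, 254, 15, 12], 0.61), ([215, 228, 19, 19], 0.61), ([175, 278, 22, 15], 0.55)]
top telescope [([391, 237, 60, 36], 0.76)]
top spigot_seat [([389, 237, 58, 30], 0.95)]
top button_face [([342, 249, 26, 23], 0.39)]
top jar [([341, 248, 23, 26], 0.82), ([390, 237, 53, 25], 0.39), ([350, 167, 26, 27], 0.19)]
top stand [([402, 239, 160, 62], 0.76)]
top beaker [([280, 224, 17, 15], 0.48)]
top jar_lid [([279, 282, 22, 22], 0.66), ([291, 178, 12, 13], 0.27)]
top scoop [([254, 322, 64, 18], 0.78)]
top weight [([290, 178, 10, 10], 0.55)]
top sample_tin [([443, 300, 28, 24], 0.72)]
top lidded_jar_a [([349, 166, 26, 28], 0.73), ([464, 187, 38, 32], 0.64)]
```

```bash
python3 - <<'E'
import cv2,numpy as np
a=cv2.imread('pics/a.png');b=cv2.imread('pics/b.png')
c=cv2.resize(a[140:390,110:510],None,fx=2,fy=2,interpolation=cv2.INTER_CUBIC);cv2.imwrite('pics/a2.png',c)
c=cv2.resize(b[150:340,150:500],None,fx=2.25,fy=2.25,interpolation=cv2.INTER_CUBIC);cv2.imwrite('pics/b2.png',c)
E
```

```text
(no output)
```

View pics/a2.png

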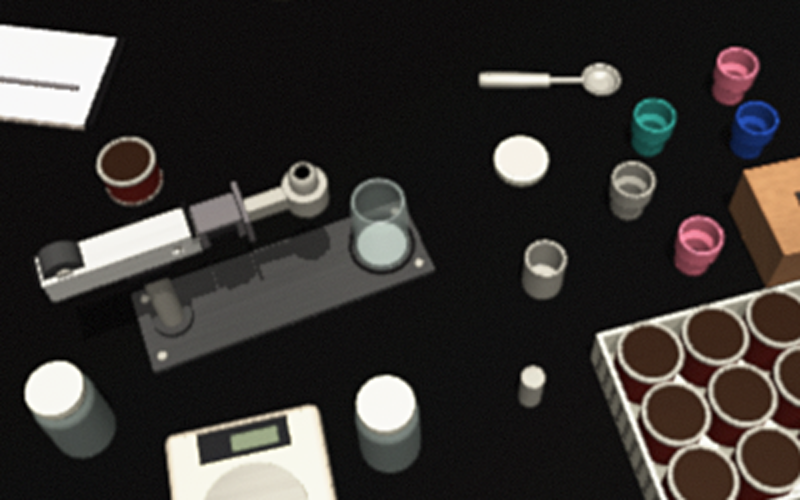

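View pics/b2.png

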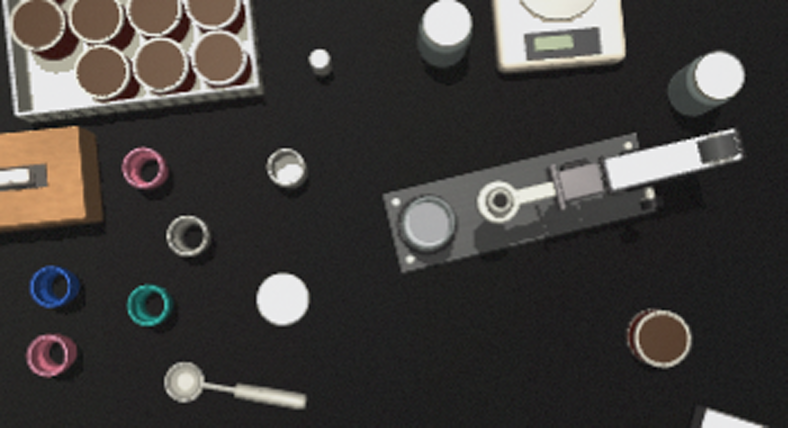

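Scene view (crop): the steel funnel is at (631,188), which is full-image (425,235). The spigot is at (302,173). The beaker, at (545,268), is separate. Top view: funnel (188,236) → (233.5,255), spigot (499,201) → (371.8,239.3).

```bash
cat >> h.py <<'E'
from scipy.optimize import least_squares
def rings(x,y,rs): 
    t=np.linspace(0,2*np.pi,48); return np.vstack([np.c_[x+r*np.cos(t),y+r*np.sin(t),np.full(48,z)] for r,z in rs])
FUN=[(.0205,0),(.0205,.026),(.026,.034),(.026,.062)]
def bbox(n,P):
    u=proj(n,P); a,b=u.min(0),u.max(0); return np.r_[(a+b)/2,b-a]
def toolaxes():
    s=ctrl.get_state(); return s["position"],R.from_rotvec(s["tool_rot"]).as_matrix()
def plan(xy,z=None,yaw_y=None):
    p,M=toolaxes(); t=np.array([xy[0],xy[1],p[2] if z is None else z]); d=M.T@(t-p)/.03; print("pos",p.round(4),"dp",d.round(2))
    if yaw_y is not None:
        a=np.array([*yaw_y,0])@M; th=np.degrees(np.arctan2(-a[0],a[1])); th=(th+90)%180-90; print("turn units",round(th/5,2))
E
python3 - <<'E'
from h import *
a={"scene":[424,237,25,26],"top":None}
m={}
for n,uv in(("scene",(424,235)),("top",(233,255))):
    ctrl.get_image(n)
    best=min(ctrl.masks_of(n,"funnel"),key=lambda r:np.hypot(r["rect"][0]-uv[0],r["rect"][1]-uv[1]))
    m[n]=best["rect"]; print(n,best["rect"],best["confidence"])
f=lambda p:np.r_[tuple(bbox(n,rings(p[0],p[1],FUN))[:2]-m[n][:2] for n in m)]
r=least_squares(f,[.5,.3]);print("funnel",r.x.round(4),r.fun.round(1),bbox("top",rings(*r.x,FUN)).round(1))
for n in m:
    print(n,"rim",at_z(n,[(424.5,232) if n=="scene" else (233.5,255)],.062).round(3))
# spigot & tube
sc=lambda u,v:(u/2+110,v/2+140); tp=lambda u,v:(u/2.25+150,v/2.25+150)
print("spigot scene",at_z("scene",[sc(302,173)],.221).round(3),"top",at_z("top",[tp(499,201)],.221).round(3))
print("tube edges far/near top z.203",at_z("top",[tp(604,160),tp(739,128),tp(613,190),tp(744,158)],.203).round(3))
print("tube scene z.203",at_z("scene",[sc(187,212),sc(36,258)],.203).round(3))
P,M=toolaxes();print(P,M.round(3))
print("jar base top-cam rim z.115",at_z("top",[tp(427,222)],.115).round(3))
print("blue/teal/pink/beaker",at_z("top",[tp(55,286),tp(149,304),tp(145,168),tp(287,166)],.06).round(3).tolist(), "wood",at_z("top",[tp(100,220)],.05).round(3))
E
```

```text
scene [425.4, 237.1, 20.2, 30.6] 0.64
top [231.9, 255.8, 20.2, 12.9] 0.71
funnel [0.5306 0.3874] [ 0.5 -2.2  0.9 -2. ] [232.8 253.8  19.4  17.9]
scene rim [[0.538 0.38  0.062]]
top rim [[0.527 0.383 0.062]]
spigot scene [[ 0.566 -0.003  0.221]] top [[ 0.561 -0.006  0.221]]
tube edges far/near top z.203 [[ 0.61  -0.131  0.203]
 [ 0.647 -0.289  0.203]
 [ 0.575 -0.141  0.203]
 [ 0.611 -0.293  0.203]]
tube scene z.203 [[ 0.583 -0.129  0.203]
 [ 0.614 -0.286  0.203]]
[0.21364454 0.61392171 0.2226028 ] [[-0.944  0.329  0.   ]
 [ 0.329  0.944  0.   ]
 [-0.     0.    -1.   ]]
jar base top-cam rim z.115 [[0.542 0.074 0.115]]
blue/teal/pink/beaker [[0.463, 0.555, 0.06], [0.439, 0.433, 0.06], [0.616, 0.44, 0.06], [0.618, 0.254, 0.06]] wood [[0.549 0.501 0.05 ]]
```

Call:
move_arm --pt "-12.5 -3.8 1.4" --pt "-12.5 -3.8 1.4" --pt "-12.5 -3.8 1.4" --pt "-12.5 -3.8 1.4" --pt "-12.5 -3.8 1.4" --turn '[11.5, 11.5, 11.5, 11.5, 11.5]' --jaw '[1, 1, 1, 1, 1]'

```text
time: 2.0
position: [0.4159, 0.4662, 0.1961]
tool_rot: [1.63, 2.686, 0.001]
ft_force: [0.5, -0.2, -0.0]
grip_width: 0.998
```

```bash
python3 - <<'E'
from h import *
plan((.531,.384),.18,(.974,.229))
E
```

```text
pos [0.4159 0.4662 0.1961] dp [-4.2   2.14  0.54]
turn units 2.85
```

Call:
move_arm --pt "-4.2 2.1 0.5" --pt "-4.2 2.1 0.5" --pt "-4.2 2.1 0.5" --pt "-4.2 2.1 0.5" --pt "-4.2 2.1 0.5" --turn '[2.9, 2.9, 2.9, 2.9, 2.9]' --jaw '[1, 1, 1, 1, 1]'

```text
time: 2.5
position: [0.5299, 0.3843, 0.1806]
tool_rot: [-1.952, -2.462, 0.001]
ft_force: [-0.2, 0.6, 0.0]
grip_width: 1.004
```

```bash
cat >> h.py <<'E'
def fit_funnel(im,guess,z0=0.,show=None):
    """fit rim/outline: returns masks near guess"""
    best=None
    for r in ctrl.masks_of("wrist","funnel"):
        b=bbox("wrist",rings(*guess,[(a,z+z0) for a,z in FUN])); d=np.hypot(r["rect"][0]-b[0],r["rect"][1]-b[1])
        print("cand",np.round(r["rect"],1),round(r["confidence"],2),"exp",b.round(1))
        if best is None or d<best[0]: best=(d,r)
    return best[1]
E
python3 - <<'E'
from h import *
plan((.531,.384),.18,(.974,.229))
im=ctrl.get_image("wrist");cv2.imwrite("pics/w1.png",im[:,:,::-1])
r=fit_funnel(im,(.531,.384)); np.save("m.npy",r["region"])
m=r["rect"]
g=least_squares(lambda p:bbox("wrist",rings(*p,FUN))[:2]-m[:2],[.531,.384]).x
b=bbox("wrist",rings(*g,FUN));print(g.round(4),b.round(1)); plan(g)
E
```

```text
pos [0.5299 0.3843 0.1806] dp [-0.02  0.03  0.02]
turn units -0.01
cand [214.4 128.4  79.   77.7] 0.92 exp [321.3 231.2  67.9  72.6]
cand [451.9 171.2  85.8  72.2] 0.75 exp [321.3 231.2  67.9  72.6]
cand [317.4 223.6  64.9  66.4] 0.71 exp [321.3 231.2  67.9  72.6]
[0.5266 0.3897] [317.4 223.6  68.4  72. ]
pos [0.5278 0.3871 0.181 ] dp [ 0.1  -0.02  0.  ]
```

View pics/w1.png

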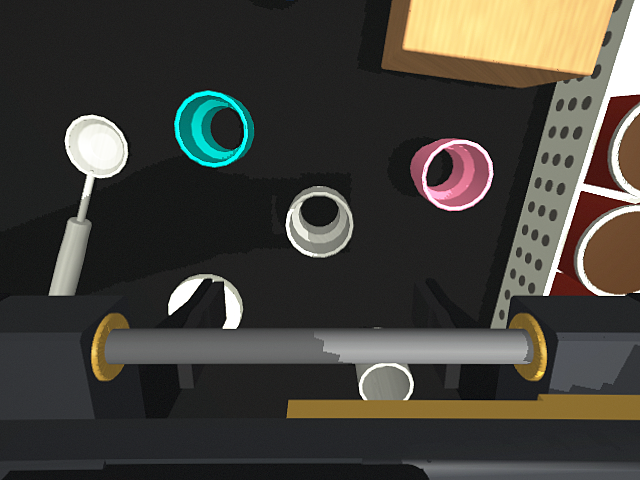

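```bash
cat >> h.py <<'E'
def bright_bbox(im,c,w=50,th=70):
    x0,y0=int(c[0])-w,int(c[1])-w; g=cv2.cvtColor(im,cv2.COLOR_RGB2GRAY)[y0:y0+2*w,x0:x0+2*w]
    n,l,s,_=cv2.connectedComponentsWithStats((g>th).astype(np.uint8)); i=1+np.argmax(s[1:,4]); a=s[i]
    return np.array([x0+a[0]+(a[2]-1)/2,y0+a[1]+(a[3]-1)/2,a[2],a[3]])
E
python3 - <<'E'
from h import *
for k in range(3):
    im=ctrl.get_image("wrist"); s=ctrl.get_state()
    for th in (60,90):
        b=bright_bbox(im,(319,221),th=th)
        g=least_squares(lambda p:bbox("wrist",rings(*p,FUN))[:2]-b[:2],[.531,.384]).x
        print(th,b,g.round(4),bbox("wrist",rings(*g,FUN)).round(1)); 
    plan(g,.03,(.974,.229))
E
```

```text
60 [321.  225.5  69.   72. ] [0.5294 0.3892] [321.  225.5  68.2  72.1]
90 [320.5 225.5  68.   72. ] [0.529  0.3891] [320.5 225.5  68.2  72.1]
pos [0.5275 0.3874 0.181 ] dp [0.03 0.06 5.03]
turn units 0.06
60 [321.  225.5  69.   72. ] [0.5294 0.3891] [321.  225.5  68.2  72.1]
90 [321.5 225.5  68.   72. ] [0.5298 0.3892] [321.5 225.5  68.2  72.1]
pos [0.5275 0.3875 0.1811] dp [0.03 0.09 5.04]
turn units 0.06
60 [321.  225.5  69.   72. ] [0.5296 0.3889] [321.  225.5  68.2  72.1]
90 [321.  225.5  67.   72. ] [0.5296 0.3889] [321.  225.5  68.2  72.1]
pos [0.5277 0.3873 0.1812] dp [0.03 0.08 5.04]
turn units 0.06
```

Call:
move_arm --pt "0.05 0.08 1.5" --pt "0.05 0.08 3" --pt "0.05 0.08 4.3" --pt "0.05 0.08 5" --pt "0.05 0.08 5" --turn '[0, 0, 0, 0, 0]' --jaw '[1, 1, 1, 1, 1]' --grip_force 25

```text
time: 3.25
position: [0.5275, 0.3867, 0.0269]
tool_rot: [-1.945, -2.465, 0.011]
ft_force: [-0.7, 0.6, -0.2]
grip_width: 1.003
```

Call:
move_arm --pt "0 0 0" --pt "0 0 0" --pt "0 0 0" --pt "0 0 0" --pt "0 0 0" --turn '[0, 0, 0, 0, 0]' --jaw '[-1, -1, -1, -1, -1]'

```text
time: 3.75
position: [0.5313, 0.3878, 0.0319]
tool_rot: [1.948, 2.464, 0.002]
ft_force: [-1.0, -0.4, -0.2]
grip_width: 0.631
```

```bash
python3 - <<'E'
from h import *
s=ctrl.get_state();print(s["time"],s["position"],s["grip_width"]*87)
E
```

```text
3.75 [0.53131623 0.38781247 0.03185863] 54.89288114306079
```

Call:
move_arm --pt "0 0 0" --pt "0 0 0" --pt "0 0 -1.3" --pt "0 0 -2.6" --pt "0 0 -4" --turn '[0, 0, 0, 0, 0]' --jaw '[-1, -1, -1, -1, -1]'

```text
time: 4.25
position: [0.5304, 0.3869, 0.1509]
tool_rot: [-1.948, -2.464, 0.004]
ft_force: [0.9, -0.1, -1.3]
grip_width: 0.599
```

```bash
python3 - <<'E'
from h import *
s=ctrl.get_state();print(s["time"],s["position"],s["grip_width"]*87)
plan((.565,.06),.30,(.974,.229))
E
```

```text
4.25 [0.53038416 0.38686239 0.15091232] 52.148868283565264
pos [0.5304 0.3869 0.1509] dp [-10.87  -1.4   -4.95]
turn units 0.02
```

Call:
move_arm --pt "-1 0 -1.2" --pt "-2.2 -0.2 -2.4" --pt "-3.4 -0.4 -3.6" --pt "-4.7 -0.6 -4.6" --pt "-6.2 -0.8 -5" --turn '[0, 0, 0, 0, 0]' --jaw '[-1, -1, -1, -1, -1]'

```text
time: 4.75
position: [0.5513, 0.2011, 0.304]
tool_rot: [1.945, 2.465, 0.008]
ft_force: [1.0, -0.6, -1.6]
grip_width: 0.592
```

Call:
move_arm --pt "-1.6 -0.2 0" --pt "-3.2 -0.4 0" --pt "-4.8 -0.6 0" --pt "-6.4 -0.8 0" --pt "-7.6 -1.0 0" --turn '[0, 0, 0, 0, 0]' --jaw '[-1, -1, -1, -1, -1]'

```text
time: 5.25
position: [0.5737, -0.0319, 0.3007]
tool_rot: [1.952, 2.461, -0.001]
ft_force: [-0.1, 0.2, -1.8]
grip_width: 0.595
```

```bash
python3 - <<'E'
from h import *
plan((.577,-.065),.30,(.974,.229))
E
```

```text
pos [ 0.5737 -0.0319  0.3007] dp [-1.1  -0.14  0.02]
turn units -0.02
```

Call:
move_arm --pt "-1.1 -0.1 0" --pt "-1.1 -0.1 0" --pt "-1.1 -0.1 0" --turn '[0, 0, 0]' --jaw '[-1, -1, -1]'

```text
time: 5.55
position: [0.5785, -0.0615, 0.3004]
tool_rot: [-1.951, -2.462, 0.0]
ft_force: [-0.4, 0.1, -1.4]
grip_width: 0.596
```

```bash
python3 - <<'E'
from h import *
im=ctrl.get_image("wrist");cv2.imwrite("pics/w2.png",im[:,:,::-1]);
plan((.563,-.007),.30,(.974,.229))
print(proj("wrist",[(.563,-.007,.221),(.563,-.007,.199)]).round(1))
for n in ("spigot_seat","jar"): print([(np.round(r["rect"],1),round(r["confidence"],2)) for r in ctrl.look_for("wrist",n)])
E
```

```text
pos [ 0.5786 -0.0598  0.3004] dp [ 1.83 -0.1   0.02]
turn units 0.03
[[313.2 163. ]
 [313.7 159.8]]
[(array([317.1, 205.5,  74.5, 187.7]), 0.59)]
[(array([317.5,  49.2,  70. ,  94.8]), 0.63)]
```

View pics/w2.png

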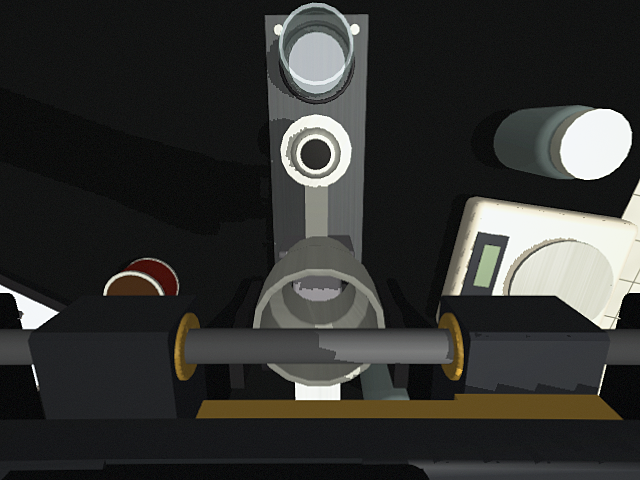

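```bash
cat > spig.py <<'E'
from h import *
def spig(tag=None):
    im=ctrl.get_image("wrist"); p,M=toolaxes(); g=cv2.cvtColor(im,cv2.COLOR_RGB2GRAY)
    xy=np.array([.563,-.007])
    c=proj("wrist",[(*xy,.199)])[0]
    # radial edge search for the shoulder's outer edge, excluding bar direction (down)
    pts=[]
    c=np.array([316,152.]) if tag is None else np.array(tag)
    for t in np.radians(np.arange(-210,31,5)):
        r=np.arange(24,48,.5); q=c+np.outer(r,[np.cos(t),np.sin(t)])
        v=cv2.remap(g,q[:,0].astype(np.float32)[None],q[:,1].astype(np.float32)[None],1)[0].astype(float)
        d=np.convolve(v,[1,1,1,-1,-1,-1],'valid') # falling edge negative
        i=np.argmin(d) ; pts.append((*q[i+2]*.5+q[i+3]*.5,))
    pts=np.array(pts); W=at_z("wrist",pts,.199)[:,:2]
    f=lambda p:np.hypot(*(W-p[:2]).T)-p[2]
    s=least_squares(f,[*W.mean(0),.024],loss="soft_l1",f_scale=.0005)
    print("shoulder",s.x.round(4),"rms",np.sqrt(np.mean(np.minimum(abs(f(s.x)),.003)**2)).round(5))
    m=(g<70).astype(np.uint8); n,l,st,ce=cv2.connectedComponentsWithStats(m); i=l[int(round(c[1])),int(round(c[0]))]
    print("hole px",ce[i].round(1),st[i][2:5],"world z.221",at_z("wrist",[ce[i]],.221).round(4))
    plan(s.x[:2]); return im,s.x
if __name__=="__main__":
    im,s=spig()
    p,M=toolaxes()
    print("funnel-in-hand exp bbox",bbox("wrist",rings(p[0],p[1],[(.026,p[2]-.031+.062)])).round(1))
    for dx in (-.003,.003):
        q=p+M[:,0]*dx; print(dx,bbox("wrist",rings(q[0],q[1],[(.026,q[2]+.031)])).round(1))
    # stand direction from bar & base edges in the image
    g=cv2.cvtColor(im,cv2.COLOR_RGB2GRAY)
    print(g[200,295:340]); print(g[225,295:340])
E
python3 spig.py
```

```text
shoulder [ 0.5631 -0.0031  0.0239] rms 0.00015
hole px [314.3 158.4] [ 30  30 695] world z.221 [[ 0.5631 -0.0031  0.221 ]]
pos [ 0.5788 -0.0587  0.3006] dp [ 1.92 -0.08  0.  ]
funnel-in-hand exp bbox [317.6 332.  134.5 119.4]
-0.003 [317.6 338.9 133.8 118.1]
0.003 [317.6 325.  135.3 120.8]
[ 62  61  60  62  63  63  60  58  47 150 145 143 143 142 142 141 143 142
 143 143 143 142 143 142 143 142 141 143 143 145 147 126 101  98  98 100
 103 101 100 101  99  99 102 100 102]
[ 61  60  62  62  63  63  62  58  50 122 146 142 142 141 141 141 141 141
 140 143 141 143 141 141 142 142 142 142 141 142 146 124  99  96  98 102
 103  99  98  99  98  99  99  98  98]
```

```bash
python3 - <<'E'
from h import *
im=ctrl.get_image("wrist"); p,M=toolaxes(); print(p)
o=cv2.resize(im[225:400,240:400,::-1],None,fx=4,fy=3.4,interpolation=cv2.INTER_CUBIC)
for dx,col in((0,(0,0,255)),(.003,(0,255,0))):
    q=p+M[:,0]*dx
    for r,z in FUN[:1]+FUN[3:]:
        u=(proj("wrist",rings(q[0],q[1],[(r,p[2]-.031+z)]))-[240,225])*[4,3.4]
        cv2.polylines(o,[u.round().astype(np.int32)],True,col,1)
cv2.imwrite("pics/w3.png",o)
E
```

```text
[ 0.5787981  -0.05890499  0.3007119 ]
```

View pics/w3.png

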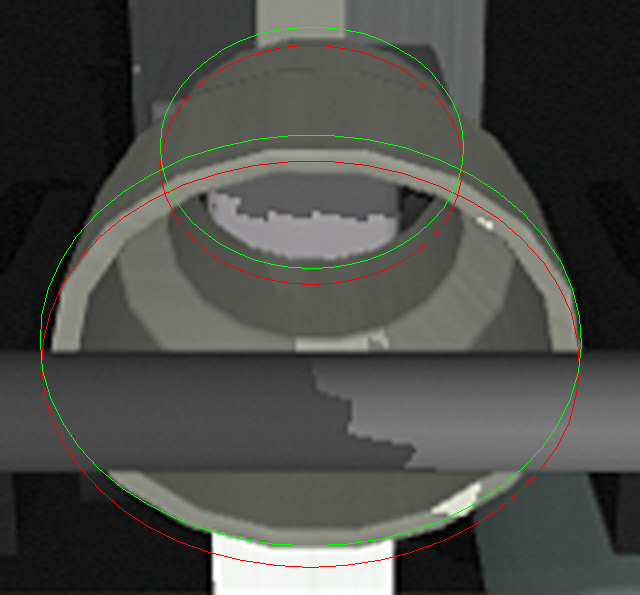

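Call:
move_arm --pt "0.9 -0.05 0" --pt "1.85 -0.09 0" --pt "1.85 -0.09 0.5" --pt "1.85 -0.09 1.0" --pt "1.85 -0.09 1.3" --turn '[0, 0, 0, 0, 0]' --jaw '[-1, -1, -1, -1, -1]'

```text
time: 6.3
position: [0.5626, -0.0079, 0.26]
tool_rot: [-1.948, -2.463, 0.003]
ft_force: [-0.6, 0.3, -2.8]
grip_width: 0.592
```

Call:
move_arm --pt "0 0 0" --pt "0 0 0.1" --pt "0 0 0.2" --pt "0 0 0.3" --pt "0 0 0.3" --turn '[0, 0, 0, 0, 0]' --jaw '[-1, -1, -1, -1, -1]'

```text
time: 6.8
position: [0.5632, -0.0073, 0.2527]
tool_rot: [-1.948, -2.464, 0.0]
ft_force: [0.1, 0.5, -2.6]
grip_width: 0.595
```

```bash
python3 - <<'E'
from h import *
plan((.5631,-.0031),.231)
save("scene","s1.png",(200,190,320,290),5)
E
```

```text
pos [ 0.5632 -0.0073  0.2527] dp [0.14 0.03 0.72]
```

View pics/s1.png

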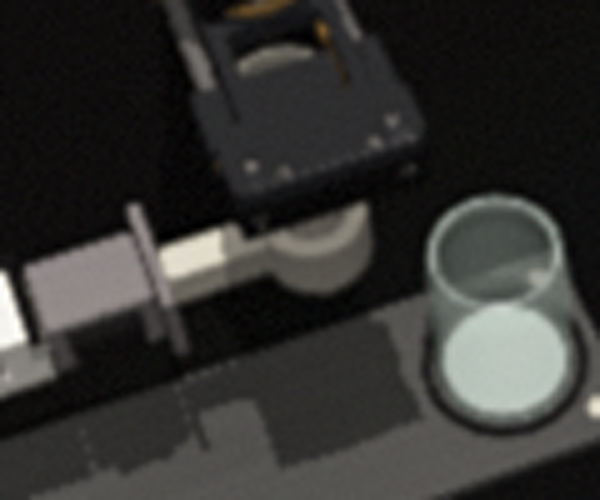

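Call:
move_arm --pt "0.07 0 -0.1" --pt "0.07 0 -0.1" --pt "0.07 0 -0.1" --pt "0.07 0 -0.1" --turn '[0, 0, 0, 0]' --jaw '[-1, -1, -1, -1]'

```text
time: 7.25
position: [0.5629, -0.0051, 0.2561]
tool_rot: [1.948, 2.464, 0.0]
ft_force: [-0.4, -0.3, -0.9]
grip_width: 0.6
```

```bash
python3 - <<'E'
from h import *
for i in range(3):
    ctrl.get_image("top");plan((.5631,-.0031),.231,(.974,.229)); print(ctrl.get_state()["ft_force"].round(1))
E
```

```text
pos [ 0.5628 -0.0051  0.256 ] dp [0.06 0.02 0.83]
turn units 0.02
[-0.4  0.8 -1.1]
pos [ 0.5628 -0.0052  0.256 ] dp [0.07 0.03 0.83]
turn units 0.02
[ 0.1  0.4 -1. ]
pos [ 0.5628 -0.0052  0.2559] dp [0.06 0.03 0.83]
turn units 0.02
[-0.2 -0.2 -2.1]
```

Call:
move_arm --pt "0 0.02 0.12" --pt "0 0.02 0.24" --pt "0 0.02 0.36" --pt "0 0.02 0.48" --pt "0 0.02 0.5" --turn '[0, 0, 0, 0, 0]' --jaw '[-1, -1, -1, -1, -1]'

```text
time: 7.9
position: [0.563, -0.005, 0.2402]
tool_rot: [-1.948, -2.464, 0.001]
ft_force: [0.0, 0.0, -1.1]
grip_width: 0.596
```

Call:
move_arm --pt "0 0 0.08" --pt "0 0 0.16" --pt "0 0 0.24" --pt "0 0 0.24" --turn '[0, 0, 0, 0]' --jaw '[-1, -1, -1, -1]'

```text
time: 8.3
position: [0.5632, -0.005, 0.2333]
tool_rot: [-1.948, -2.464, 0.001]
ft_force: [0.4, -0.6, -0.4]
grip_width: 0.594
```

Call:
move_arm --pt "0 0 0.04" --pt "0 0 0.08" --pt "0 0 0.08" --turn '[0, 0, 0]' --jaw '[-1, -1, -1]'

```text
time: 8.6
position: [0.5633, -0.005, 0.2312]
tool_rot: [-1.948, -2.465, 0.0]
ft_force: [0.0, 0.4, -1.0]
grip_width: 0.596
```

Call:
move_arm --pt "0 0 0.05" --pt "0 0 0.1" --pt "0 0 0.1" --turn '[0, 0, 0]' --jaw '[-1, -1, -1]'

```text
time: 8.9
position: [0.5636, -0.005, 0.2306]
tool_rot: [1.948, 2.464, 0.003]
ft_force: [-3.5, -0.4, 8.9]
grip_width: 0.596
```

Call:
move_arm --pt "0 0 0.05" --pt "0 0 0.05" --pt "0 0 0.05" --turn '[0, 0, 0]' --jaw '[-1, -1, -1]'

```text
time: 9.2
position: [0.5637, -0.005, 0.2305]
tool_rot: [1.948, 2.464, 0.004]
ft_force: [-6.5, -0.1, 15.5]
grip_width: 0.594
```

```bash
python3 - <<'E'
from h import *
plan((.5631,-.0031),.231,(.974,.229)); print(ctrl.get_state()["ft_force"].round(1))
a=ctrl.get_image("scene");
K=bbox("scene",rings(.5631,-.0031,[(r,z+.199) for r,z in FUN]));print(K.round(1))
o=cv2.resize(a[190:270,210:310,::-1],None,fx=6,fy=6,interpolation=cv2.INTER_CUBIC)
for r,z in FUN[:1]+FUN[3:]:
    u=(proj("scene",rings(.5631,-.0031,[(r,.199+z)]))-[210,190])*6+3
    cv2.polylines(o,[u.round().astype(np.int32)],True,(0,255,0),1)
cv2.imwrite("pics/s2.png",o)
E
```

```text
pos [ 0.5637 -0.005   0.2305] dp [ 0.07 -0.   -0.02]
turn units 0.02
[-6.5 -0.1 15.5]
[259.5 221.9  26.5  34.8]
```

View pics/s2.png

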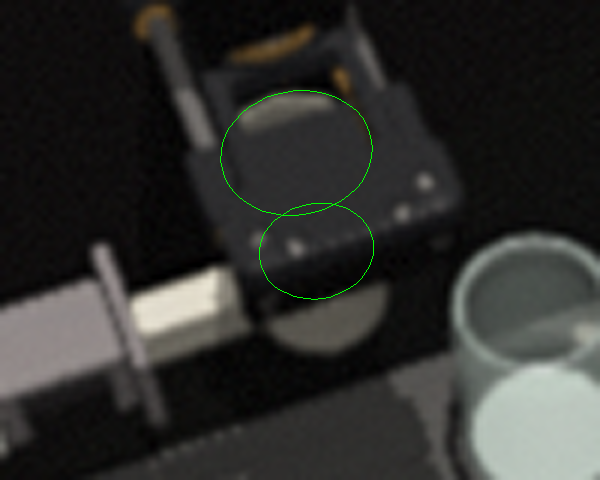

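Call:
move_arm --pt "0 -0.03 -0.03" --pt "0 -0.03 -0.04" --pt "0 -0.03 -0.04" --turn '[0, 0, 0]' --jaw '[-1, -1, -1]'

```text
time: 9.55
position: [0.5636, -0.005, 0.2306]
tool_rot: [1.947, 2.463, 0.005]
ft_force: [-2.2, 1.1, 8.6]
grip_width: 0.598
```

Call:
move_arm --pt "0 0 0" --pt "0 0 0" --pt "0 0 0" --pt "0 0 0" --pt "0 0 0" --turn '[0, 0, 0, 0, 0]' --jaw '[1, 1, 1, 1, 1]'

```text
time: 10.05
position: [0.5624, -0.0052, 0.2277]
tool_rot: [-1.948, -2.464, 0.001]
ft_force: [0.4, -0.7, 0.5]
grip_width: 0.948
```

```bash
python3 - <<'E'
from h import *
s=ctrl.get_state();print(s["time"],s["position"],s["grip_width"]*87,s["ft_force"].round(1))
im=ctrl.get_image("wrist"); p,M=toolaxes()
o=cv2.resize(im[225:400,240:400,::-1],None,fx=4,fy=3.4,interpolation=cv2.INTER_CUBIC)
for r,z in FUN[:1]+FUN[3:]:
    u=(proj("wrist",rings(.5631,-.0031,[(r,.199+z)]))-[240,225])*[4,3.4]
    cv2.polylines(o,[u.round().astype(np.int32)],True,(0,255,0),1)
cv2.imwrite("pics/w4.png",o)
E
```

```text
10.05 [ 0.56242053 -0.0052282   0.22773584] 82.48782967904094 [ 0.4 -0.7  0.5]
```

View pics/w4.png

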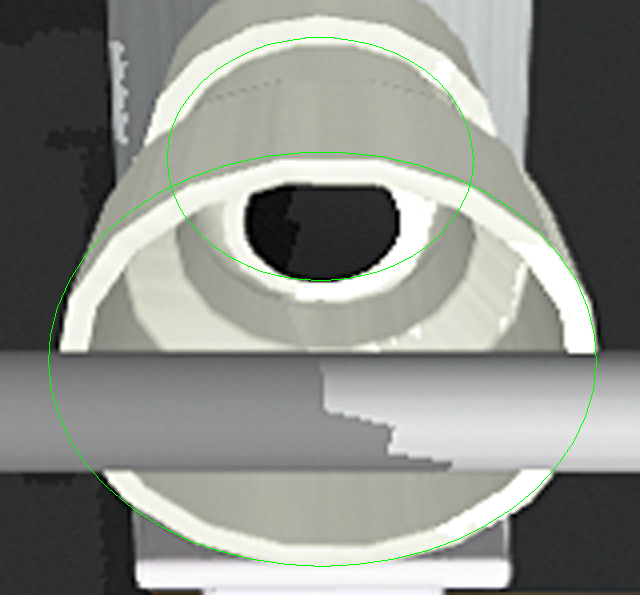

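Call:
move_arm --pt "0 0 0" --pt "0 0 -0.4" --pt "0 0 -1.0" --pt "0 0 -1.9" --pt "0 0 -2.4" --turn '[0, 0, 0, 0, 0]' --jaw '[1, 1, 1, 1, 1]'

```text
time: 10.6
position: [0.5634, -0.0053, 0.303]
tool_rot: [1.947, 2.463, 0.004]
ft_force: [0.1, -0.2, -0.5]
grip_width: 0.996
```

Call:
move_arm --pt "-0.8 0 -0.2" --pt "-2 0 -0.2" --pt "-3.3 0.02 -0.2" --pt "-3.3 0.02 -0.2" --pt "-3.3 0.02 -0.2" --turn '[0, 0, 0, 0, 0]' --jaw '[1, 1, 1, 1, 1]'

```text
time: 11.1
position: [0.5859, -0.1024, 0.3062]
tool_rot: [-1.951, -2.462, -0.0]
ft_force: [0.7, 0.8, 0.3]
grip_width: 0.998
```

```bash
python3 - <<'E'
from h import *
im=ctrl.get_image("wrist");cv2.imwrite("pics/w5.png",im[:,:,::-1])
plan((.5863,-.0994),.166,(.974,.229))
np.set_printoptions(linewidth=200)
for z in(.203,):
    P=np.array([.5631,-.0031,0])
    X=np.array([-.229,.974,0]);Y=np.array([-.974,-.229,0])
    print(proj("wrist",[P+X*(-.099+a)+Y*b+[0,0,z] for a,b in((-.0245,-.018),(-.0245,.018),(.0245,-.018),(.0245,.018),(-.099-.026,0))]).round(1).tolist())
    print("rim",bbox("wrist",rings(.5631,-.0031,[(.026,.261)])).round(1))
E
```

```text
pos [ 0.586  -0.1008  0.3061] dp [0.04 0.02 4.67]
turn units 0.02
[[342.3, 267.0], [293.6, 266.9], [343.7, 201.8], [292.5, 201.7], [317.7, 382.7]]
rim [318.4  75.6 103.7 112.3]
```

View pics/w5.png

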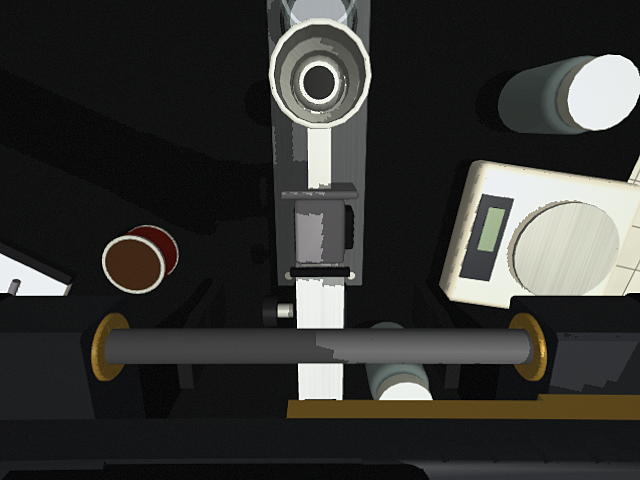

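Call:
move_arm --pt "0.03 0.03 1.3" --pt "0.03 0.03 2.6" --pt "0.03 0.03 3.8" --pt "0.03 0.03 4.67" --pt "0.03 0.03 4.67" --turn '[0, 0, 0, 0, 0]' --jaw '[1, 1, 1, 1, 1]' --grip_force 40

```text
time: 11.65
position: [0.5839, -0.0975, 0.162]
tool_rot: [-1.94, -2.462, 0.006]
ft_force: [-0.1, 0.6, 0.0]
grip_width: 1.006
```

```bash
python3 - <<'E'
from h import *
ctrl.get_image("wrist");ctrl.get_image("wrist")
plan((.5863,-.0994),.166,(.974,.229)); print(ctrl.get_state()["ft_force"].round(1))
E
```

```text
pos [ 0.587  -0.0989  0.1666] dp [-0.01 -0.03  0.02]
turn units 0.05
[-0.3  0.4  1. ]
```

Well placed within 1 mm. Next I close on the block.

Call:
move_arm --pt "0 -0.02 0" --pt "0 -0.02 0" --pt "0 -0.02 0" --pt "0 -0.02 0" --pt "0 -0.02 0" --turn '[0, 0, 0, 0, 0]' --jaw '[-1, -1, -1, -1, -1]'

```text
time: 12.25
position: [0.5862, -0.1005, 0.1663]
tool_rot: [1.948, 2.464, 0.001]
ft_force: [-0.4, -0.2, 0.5]
grip_width: 0.627
```

Call:
move_arm --pt "0 0 0" --pt "0 0 0" --pt "0 0 0" --pt "0 0 0" --pt "0 0 0" --turn '[0, 0, 0, 0, 0]' --jaw '[-1, -1, -1, -1, -1]'

```text
time: 12.75
position: [0.5864, -0.1004, 0.1661]
tool_rot: [1.948, 2.464, 0.001]
ft_force: [2.9, 0.5, -1.3]
grip_width: 0.418
```

```bash
python3 - <<'E'
from h import *
s=ctrl.get_state();print(s["position"].round(4),s["grip_width"]*87,s["ft_force"].round(1))
E
```

```text
[ 0.5864 -0.1004  0.1661] 36.39967275400775 [ 2.9  0.5 -1.3]
```

Call:
move_arm --pt "0.1 0 0" --pt "0.25 0 0" --pt "0.5 0 0" --pt "0.75 0 0" --pt "1.0 0 0" --turn '[0, 0, 0, 0, 0]' --jaw '[-1, -1, -1, -1, -1]'

```text
time: 13.25
position: [0.5799, -0.0729, 0.1661]
tool_rot: [1.947, 2.461, -0.001]
ft_force: [5.9, -3.3, -2.2]
grip_width: 0.417
```

```bash
python3 - <<'E'
from h import *
s=ctrl.get_state();print(s["position"].round(4),s["grip_width"]*87,s["ft_force"].round(1))
im=ctrl.get_image("wrist");s=ctrl.get_state();print(s["position"].round(4),s["ft_force"].round(1))
cv2.imwrite("pics/w6.png",im[:,:,::-1])
E
```

```text
[ 0.5799 -0.0729  0.1661] 36.24837189426851 [ 5.9 -3.3 -2.2]
[ 0.5794 -0.071   0.166 ] [ 3.8 -1.7 -1.3]
```

View pics/w6.png

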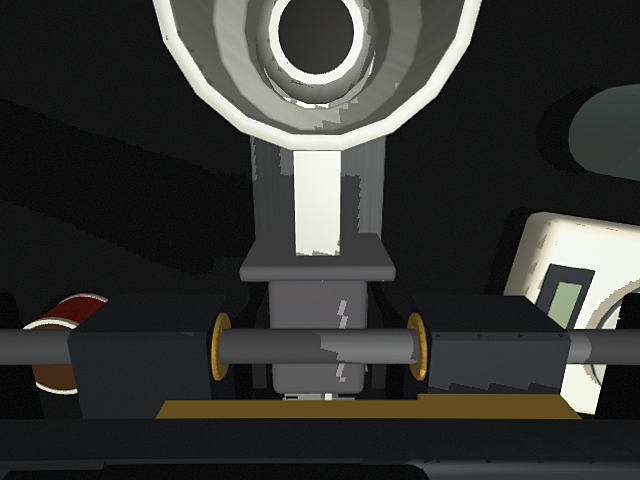

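Call:
move_arm --pt "0.35 0 0" --pt "0.7 0 0" --pt "1.05 0 0" --pt "1.4 0 0" --pt "1.66 0 0" --turn '[0, 0, 0, 0, 0]' --jaw '[-1, -1, -1, -1, -1]'

```text
time: 13.8
position: [0.5682, -0.0246, 0.1661]
tool_rot: [1.947, 2.461, -0.002]
ft_force: [4.6, -4.0, -2.8]
grip_width: 0.423
```

Call:
move_arm --pt "0 0 0" --pt "0 0 0" --pt "0 0 0" --turn '[0, 0, 0]' --jaw '[-1, -1, -1]'

```text
time: 14.1
position: [0.5682, -0.0244, 0.1661]
tool_rot: [1.948, 2.462, -0.001]
ft_force: [5.4, -3.6, -2.4]
grip_width: 0.426
```

```bash
python3 - <<'E'
from h import *
im=ctrl.get_image("wrist"); s=ctrl.get_state();print(s["time"],s["position"].round(4),s["grip_width"]*87,s["ft_force"].round(1))
print("drawn",(s["position"]-[.5864,-.1004,.166])@[-.229,.974,0],(s["position"]-[.5864,-.1004,.166])@[.974,.229,0])
t=ctrl.get_image("top")
old=cv2.imread("pics/w6.png")
# flange/block shift between the two wrist pictures = slip
a=cv2.cvtColor(old,cv2.COLOR_BGR2GRAY)[228:300,235:400]; b=cv2.cvtColor(im,cv2.COLOR_RGB2GRAY)
r=cv2.matchTemplate(b[205:330,215:420],a,cv2.TM_CCOEFF_NORMED); _,v,_,l=cv2.minMaxLoc(r);print("slip px",l[0]-20,l[1]-23,v)
# spigot/head: funnel rim in the top picture
X=np.array([-.229,.974,0]);S0=np.array([.5631,-.0031,0])
for e in(.076,.080,.084): print(e,bbox("top",rings(*(S0+X*e)[:2],[(.026,.261)])).round(1))
tb=cv2.resize(t[210:280,310:420,::-1],None,fx=6,fy=6,interpolation=cv2.INTER_CUBIC)
for e,c in((.080,(0,255,0)),):
    u=(proj("top",rings(*(S0+X*e)[:2],[(.026,.261)]))-[310,210])*6+3
    cv2.polylines(tb,[u.round().astype(np.int32)],True,c,1)
o=np.full((600,800,3),40,np.uint8); o[:420,:660]=tb; w=cv2.resize(im[:,:,::-1],(240,180)); o[420:600,:240]=w
o[420:600,250:700]=cv2.resize(im[220:400,100:550,::-1],(450,180)); cv2.imwrite("pics/t7.png",o)
E
```

```text
14.15 [ 0.5682 -0.0245  0.166 ] 36.13784156344317 [ 4.8 -3.  -2.1]
drawn 0.07806719251989414 -0.000334039308268079
slip px 0 0 0.9895442128181458
0.076 [343.1 244.4  20.7  20.6]
0.08 [341.5 244.8  20.7  20.6]
0.084 [340.  245.2  20.7  20.6]
```

View pics/t7.png

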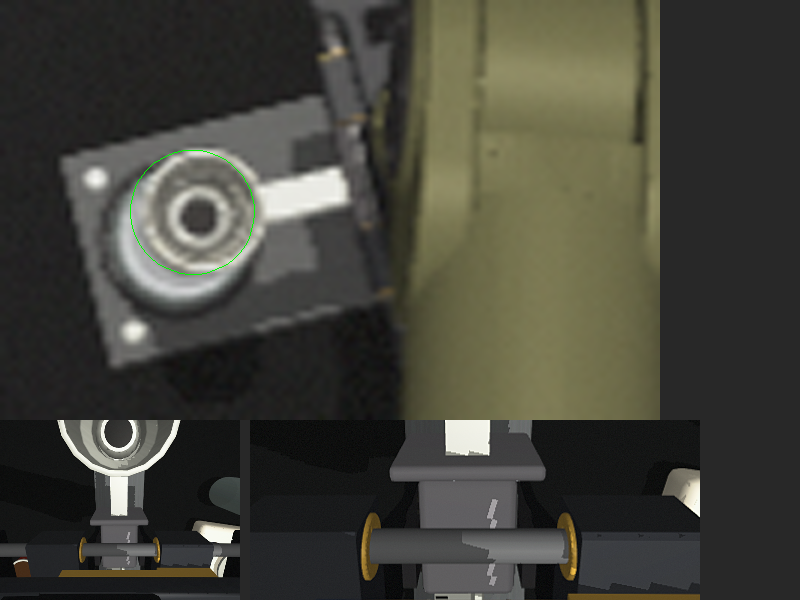

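Call:
move_arm --pt "0.06 0 0" --pt "0.06 0 0" --pt "0.06 0 0" --turn '[0, 0, 0]' --jaw '[-1, -1, -1]'

```text
time: 14.5
position: [0.5679, -0.023, 0.1661]
tool_rot: [1.948, 2.461, -0.001]
ft_force: [5.2, -4.1, -3.2]
grip_width: 0.42
```

```bash
python3 - <<'E'
from h import *
im=ctrl.get_image("wrist"); s=ctrl.get_state();p=s["position"];print(s["time"],p.round(4),s["grip_width"]*87,s["ft_force"].round(1))
X=np.array([-.229,.974,0]);Y=np.array([-.974,-.229,0]);S0=np.array([.5631,-.0031,0])
print("drawn",(p-[.5864,-.1004,.166])@X)
g=cv2.cvtColor(im,cv2.COLOR_RGB2GRAY)
pts=[]
for t in np.radians(np.arange(20,161,5)):
    r=np.arange(20,60,.5); q=np.array([318,32.])+np.outer(r,[np.cos(t),np.sin(t)])
    v=cv2.remap(g,q[:,0].astype(np.float32)[None],q[:,1].astype(np.float32)[None],1)[0].astype(float)
    d=np.convolve(v,[-1,-1,-1,1,1,1],'valid'); i=np.argmin(d); pts.append(q[i+2]*.5+q[i+3]*.5)
W=at_z("wrist",pts,.221)[:,:2]
for rr in (.0085,.009,.0095,.010):
    f=lambda c:np.hypot(*(W-c).T)-rr
    r=least_squares(f,(S0+X*.08)[:2],loss="soft_l1",f_scale=.0005)
    print("hole",rr,r.x.round(4),"ext",((r.x-S0[:2])@X[:2]).round(4),"lat",((r.x-S0[:2])@Y[:2]).round(4),np.abs(r.fun).mean().round(5))
sc=ctrl.get_image("scene")
o=cv2.resize(sc[195:275,240:340,::-1],None,fx=6,fy=6,interpolation=cv2.INTER_CUBIC)
for e,c in((.076,(0,0,255)),(.080,(0,255,0)),(.084,(255,0,0))):
    u=(proj("scene",rings(*(S0+X*e)[:2],[(.026,.261)]))-[240,195])*6+3
    cv2.polylines(o,[u.round().astype(np.int32)],True,c,1)
w=cv2.resize(im[0:160,240:400,::-1],(200,200)); out=np.zeros((480,800,3),np.uint8); out[:,:600]=o; out[:200,600:]=w
cv2.imwrite("pics/s8.png",out)
E
```

```text
14.55 [ 0.5679 -0.023   0.1661] 36.550244238268746 [ 5.  -3.1 -2.6]
drawn 0.07960575739536216
hole 0.0085 [0.5447 0.0733] ext 0.0786 lat 0.0004 0.00025
hole 0.009 [0.5445 0.0739] ext 0.0792 lat 0.0005 0.00011
hole 0.0095 [0.5444 0.0745] ext 0.0799 lat 0.0005 4e-05
hole 0.01 [0.5442 0.0751] ext 0.0805 lat 0.0005 0.00015
```

View pics/s8.png

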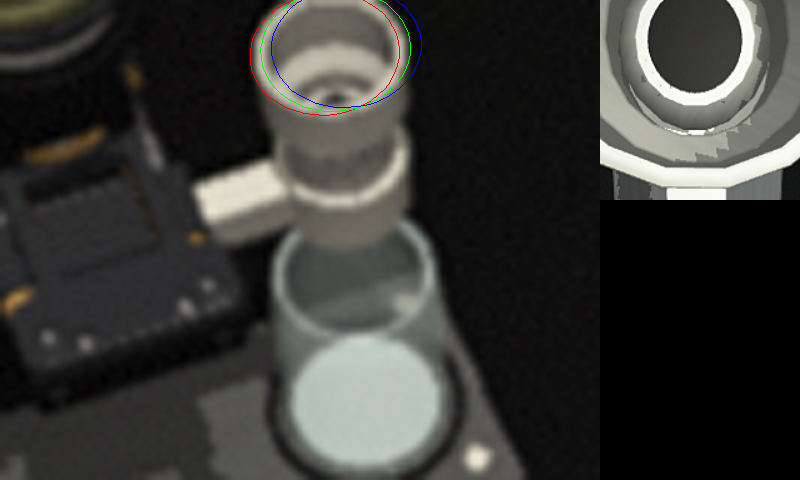

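The TCP travel gives 79.6 mm and the spigot hole seen from the wrist gives 79.9 mm. In the scene view the funnel rim lies on the 80 mm outline, seated and upright, and the jar is in its ring. I'm handing the job in.

```bash
python3 - <<'E'
from h import *
s=ctrl.get_state();print(s["position"].round(4),s["qd"].round(3).tolist(),s["grip_width"]*87)
print(ctrl.close_job())
E
```

```text
[ 0.5679 -0.023   0.166 ] [0.001, 0.0, 0.0, -0.002, -0.0, -0.001, 0.002] 36.59064470099686
the job is handed in; nothing more can be done
None
```

The funnel is on the spigot and the arm is drawn out to 80 mm, still held by the gripper. I handed the job in at about 14.6 s, and no verdict was reported.

**Funnel:** I lowered the steel funnel over the spigot and pressed it home with about 15 N. It stopped firmly at the expected height, and I then let it go. Pictures afterwards showed the neck against the shoulder and the funnel upright.

**Arm:** I closed on the grip block from above with 40 N. The gripper then read about 36.5 mm, so I take the button as fully in; I did not see it directly. I then drew the arm out.

**Last checks on the extension:**

| Check | Result |
|---|---|
| Gripper travel since closing on the block | 79.6 mm |
| Spigot hole seen by the wrist camera | 79.9 mm |
| Funnel rim in the scene camera | matches the 80 mm outline to about 1 mm |
| Top camera, before the last 2 mm move | about 77.5 mm, with 78.1 mm by gripper travel |

The pictures showed no slip in the grip between 30 and 78 mm, the joints were still at hand-in, and the jar stood in its ring. No check failed. The scale marks themselves were hidden by the gripper, so I did not read them directly. I also did not check the bystanders one by one at the end, though I met no unexpected contact force.

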